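# Feed a lid and show its underside to the inspection camera

## Robot

A 6-joint arm with a two-finger parallel gripper is mounted at the origin on a cart in front of the work surface, level with it; the furniture and walls round the work are solid. World frame = base frame: x ahead of the robot, y to its left, z up, the work surface at z = 0. Lengths are in m, angles in degrees, forces in N, time in s.
With the tool pointing down it reaches from about 0.4 to 0.825 m from the base axis. Payload 7 kg.
Tool frame: the origin (TCP) lies between the finger pads; the fingertips stand 25 mm ahead of it and the grasp point (between the pads) lies 6 mm ahead of it; z points along the fingers, y is the line along which they close (so a half turn about z gives the same grasp; the last joint's range is limited). The gripper opens to 88 mm and grips with 3 to 60 N. Pads are 19 mm wide; open, the fingers measure 130 mm over their backs; the gripper's body (78 mm by 193 mm) begins 47 mm behind the grasp point.
Start: joints at [82.798, 20.546, 0.682, 0, -70.136, -16.507], TCP at [0.271, 0.618, 0.252] pointing down, gripper open.
Joint ranges: [-176.03, 176.03], [-82.01, 121.73], [-58.28, 71.71], [-173.87, 95.51], [-174.79, -0.11], [-173.66, 173.66]. Speed limits (degrees/s): [136.94, 136.94, 172.46, 180, 180, 180].

## Interface

Orientations are given as [roll, pitch, yaw] about the fixed x, y, z axes, in that order (R = Rz(yaw) Ry(pitch) Rx(roll)).
In Python, from plant import status, optics, job gives the robot as it stands. The module is installed in compiled form; this text tells all that it offers.
- The arm moves only by the tool step_hand, called by a JSON object that holds its "name" and its "arguments", one argument or row to a line. Schema: {"type":"object","properties":{"increments":{"type":"array","items":{"type":"object","properties":{"dx":{"type":"number"},"dy":{"type":"number"},"dz":{"type":"number"},"rz":{"type":"number"},"finger_gap":{"type":"number"}},"additionalProperties":false,"required":["finger_gap"]},"minItems":1,"maxItems":8},"only":{"type":"string"},"quiet":{"type":"boolean"},"lines":{"type":"string"}},"required":["increments"],"additionalProperties":false}. increments is a list of rows, 1 to 8 of them, each an object with the fields dx, dy, dz (the shift in a scale on which 1.0 is 1000 mm), rz (a turn about the tool's z in fractions of the full range, 1 being 180 degrees), finger_gap (the finger opening in m); a field left out counts as zero (the opening has to be given); each row is the pose to reach, as a shift and turn from the pose commanded when the call began, along the tool's axes at that moment; what a row does not reach only later rows make up. A row lasts 1/8 s, in which the tool goes at most 0.0625 m and 10.7 degrees, less where a joint would pass 70% of its speed; a pose out of reach is approached as far as the arm can. The fingers move at their own pace and stop on an object; the grip force is fixed at half the most. Time passes only in rows, so rows that do not move let the fingers close. The tool returns the time, the measured TCP pose, the force, the opening and the grip force at its end. only (a regular expression) keeps the lines of the reply that match it, lines (a string "A,B") keeps lines A to B, and quiet returns only ok. Input that does not fit is refused with a message, and nothing moves.
- status.get_obs(): the state, without advancing time (a new reading comes with each control period).
- optics.snapshot(name): name is "scene" or "side" or "wrist"; returns a dict with "frame" (400x640x3 uint8, red, green, blue), "z_map" (400x640 float32, m along the optical axis (not along the pixel's ray), 0 where there is no reading), "fovy" (degrees; the focal length in pixels is half the picture's height over the tangent of half this angle, whatever the lens; pixels are square), "cx", "cy" (the principal point, pixels), "R" (3x3) and "t" (3): a world point X has camera coordinates R X + t; the wrist camera has in their place "T_tool_cam" (4x4, takes a point from camera to tool coordinates, whose origin is the TCP and whose axes are the flange's). Camera axes: x right, y down, z forward; pixel columns grow to the right and rows downward; lengths in m; the calibration is good to about 2 mm. The wrist camera is an equidistant fisheye: a pixel r from the principal point sees the ray r / f radians off the axis. A picture is of the moment at which its call begins: read the wrist's pose just before it.
- job.close_job(): hands the job in; it is judged then, once.
The state is a dict: "clock": time; "joint_pos": joint angles; "qvel": joint speeds; "tau": joint torques, N m; "tool_pos": TCP position; "orientation": TCP orientation; "force": force on the tool from outside, world axes, zero at the start; "moment": the same for the moment, N m; "opening": finger opening in m; "gripper_force": force on a finger pad.
Only numpy, scipy, OpenCV 4.12 (cv2) and the standard library are available. Lean on these libraries where they do the work, as an engineer would, in place of code of your own. Each camera call takes 0.05 s, during which the arm holds its last target. There are 200 camera calls.

## Task

Push the red slide of the lid feeder fully home so that it hands a white lid out onto the narrow tongue, let the slide spring back, then pick that lid up and hold it still in the air in front of the upward-looking inspection camera: its underside facing the lens squarely, centred on the lens axis, 120 mm from the glass. Finish while still holding it there; leave the brass weight, the red bin, the grey nest block and the marker where they are.

Things in the scene. Friction and masses are not known exactly. Their poses are not given: they have to be found in the camera images.
- lid_feeder: Lid feeder, fixed to the bench: grey base plate 175 x 70 x 8 mm, aluminium housing (x -26 to +26 mm, 62 mm wide) with a round grey magazine up to 82 mm high, red push plate behind, open tongue ahead. Origin on the bench under the middle of the housing; x is the feed direction, from push plate to tongue, z up. The lid starts hidden in the housing at x = 0, 30 mm up.
- push_slide (a joint): Travel of the push slide (m): 0 at rest, 0.060 fully home at its stop (plate 5 mm short of the housing). It moves along the feeder's +x and pushes the lid out; a spring resists with 4 N at rest to 7 N fully home and returns it when let go.
- push_plate (a point): Centre of the back face of the red push plate, which one pushes on (moves with the slide); at rest at x = -99, y = 0, z = 46 mm in the feeder's frame. The plate is 44 mm wide, 8 mm thick and spans 14 to 64 mm above the bench. Axes as the feeder's.
- tongue (a point): Where the lid lies after a full stroke (its underside's centre, good to 3 mm along the feed): x = +60, y = 0, z = 30 mm in the feeder's frame, on top of the open tongue (x +26 to +92 mm, 30 mm wide, so the lid overhangs 7 mm on both sides; beside it only the 8 mm base plate). Two brass stop pins, 14 mm tall, stand ahead at x = +84.5, y = +-13 mm. Axes as the feeder's.
- white_lid: The plain white round moulded lid in the feeder: 44 mm in diameter, 12 mm thick, about 20 g, lying flat with its face up. Origin: centre of its underside; z is the lid's axis, up through its face.
- camera_head: Inspection camera on a fixed stand: black body, lens in a white ring light 68 mm across. Origin: centre of the lens glass, 105 mm above the bench; z points out of the lens along its axis of view, obliquely up, 0.45 rad (26 degrees) from vertical, leaning roughly towards the robot. Stand's base plate 90 x 80 x 10 mm; nothing of it higher than 120 mm.
- focus (a point): Point to which the centre of the lid's underside is presented: on the lens axis 120 mm in front of the glass, about 213 mm above the bench. Its z axis is the lens axis, as for camera_head.
- test_weight: Bystander: brass test weight, 32 mm across, 40 mm tall, origin under its centre.
- bin_c: Bystander: small red open bin, 106 x 81 x 50 mm, origin under its centre.
- spare_nest: Bystander: light grey nest block with two cream jaws on top, 44 x 66 x 24 mm, origin under its centre.
- marker_1: Bystander: white marker pen with a red cap, 126 mm long, 14 mm thick, lying flat, origin under its centre.

How it is judged (in metres and radians):
On the way, in this order (a step that is already met when the one before it is completed fails the run):
1. the red slide is pushed fully home (value of joint push_slide above 0.056 m), for 0.1 s.
2. the slide is let go and has sprung back (value of joint push_slide below 0.008 m), for 0.1 s.
3. the fingers lift the lid clear of the feeder (height (world z) of white_lid above 0.06 m and contact force between the fingers and white_lid above 0.5 N and contact force between white_lid and lid_feeder below 0.05 N), for 0.2 s.
At the end, for the whole second after the job is handed in: The fingers hold the lid still in the air, touching neither camera nor feeder; the centre of its underside is within 15 mm of the focus point, its axis within 0.2 rad of the lens axis, underside towards the lens; the slide is back at rest (under 8 mm of travel) (distance between white_lid and focus below 0.015 m and angle between the z axis of white_lid and the z axis of focus, either way round below 0.2 rad and angle between white_lid's own z axis and vertical below 1 rad and contact force between the fingers and white_lid above 0.5 N and contact force between white_lid and camera_head below 0.05 N and contact force between white_lid and lid_feeder below 0.05 N and linear speed of white_lid below 0.03 m/s and value of joint push_slide below 0.008 m); the arm keeps its last pose, push and grip.
It fails at once if a bystander (brass weight, red bin, nest block or marker) is moved more than 30 mm (distance of any of test_weight, bin_c, spare_nest, marker_1 from where it was at the start of the episode above 0.03 m).
It also fails if it takes over 58 s, if anything falls off the work surface, if the arm or the gripper's body presses on something with over 40 N, if the wrist force passes 120 N, or if a joint passes its speed limit or range.

## Working session

There is one attempt and no reset: what is moved stays moved. The work goes in short steps, Python scripts to look and compute and a tool call to move; the robot and the scene stay as the last step left them, time stands still between calls to the robot, and variables do not carry over. Pictures are saved under pics/ and viewed, at most 10 in all, crops included, and the job is handed in when it is done.

```bash
mkdir -p pics
```

Run:
```python
from plant import status, optics
import cv2, numpy as np, pickle
print(status.get_obs())
d={n:optics.snapshot(n) for n in("scene","side","wrist")}
pickle.dump(d,open('s0.pkl','wb'))
for n in d: print(n,d[n]['fovy'],d[n]['cx'],d[n]['cy'],d[n].get('R'),d[n].get('t'),d[n].get('T_tool_cam'))
for n in d: cv2.imwrite(f'pics/{n}0.png',d[n]['frame'][...,::-1])
```

```text
{'clock': 0.0, 'joint_pos': array([ 8.27989007e+01,  2.05913807e+01,  6.34197303e-01, -2.01491946e-02,
       -7.01360300e+01, -1.65078032e+01]), 'qvel': array([-0.01867704, -0.08189078,  0.05020473,  0.08449025, -0.09380479,
        0.05284099]), 'tau': array([-1.33876292e-03, -5.82723141e+01,  2.93048537e+01,  6.99690789e+00,
        6.72890237e-03, -1.82873127e-04]), 'tool_pos': array([0.27124232, 0.61761645, 0.2506264 ]), 'orientation': array([ 1.79905246e+02, -8.32797906e-03, -2.37157575e+01]), 'force': array([ 0.5450846 , -0.26986695, -0.04459064]), 'moment': array([-3.83534255e-02, -3.33898757e-02,  1.85472836e-05]), 'gripper_force': 0.0, 'opening': 0.08771841188601673}
scene 52.19257821717734 327.0927511035267 198.66675826608503 [[-0.54637741 -0.83731652 -0.01930741]
 [-0.37638449  0.26606675 -0.88743631]
 [ 0.74820214 -0.47760814 -0.46052581]] [0.53800321 0.25549757 0.88809613] None
side 57.379487063411865 323.26221338885125 203.02122793449803 [[-0.99963375 -0.0184011   0.01984345]
 [-0.02697033  0.61703108 -0.78647647]
 [ 0.00222801 -0.78672361 -0.61730138]] [ 0.5471502  -0.0477893   1.17112742] None
wrist 65.70646984690485 314.9027171153378 196.73155748178363 None None [[ 2.26100776e-04 -9.67743712e-01 -2.51936614e-01  6.83522370e-02]
 [ 9.99999963e-01  1.81350879e-04  2.00842562e-04 -1.16005582e-03]
 [-1.48675200e-04 -2.51936650e-01  9.67743717e-01 -1.32617701e-01]
 [ 0.00000000e+00  0.00000000e+00  0.00000000e+00  1.00000000e+00]]
```

View pics/scene0.png

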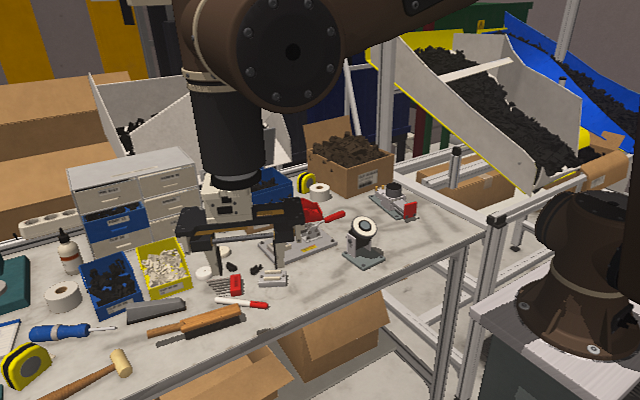

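View pics/side0.png

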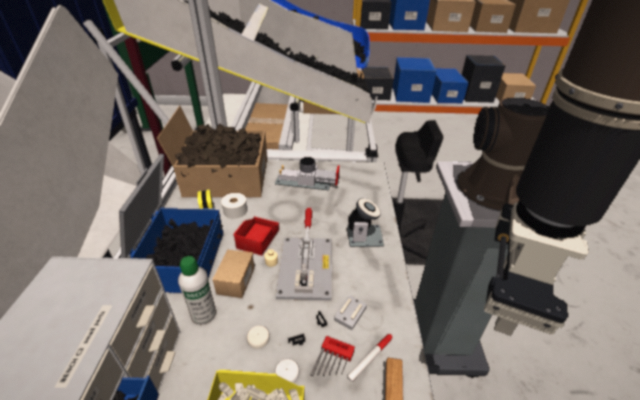

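The scene view shows the feeder at about (397,203) with its red plate at (410,210), and the camera head at (362,240). In the side view the feeder is at (308,178), the plate at (337,176) and the camera head at (365,225). A toggle-clamp fixture lies at about (305,265).

Create h.py:
```python
import numpy as np, cv2
from scipy.spatial.transform import Rotation as Rn
def ray(s,u,v):
    f=200/np.tan(np.radians(s['fovy']/2)); R=np.array(s['R']);t=np.array(s['t'])
    return -R.T@t, R.T@np.array([(u-s['cx'])/f,(v-s['cy'])/f,1.])
def cloud(s):
    f=200/np.tan(np.radians(s['fovy']/2)); R=np.array(s['R']);t=np.array(s['t'])
    v,u=np.mgrid[:400,:640]; z=s['z_map']
    c=np.stack([(u-s['cx'])/f*z,(v-s['cy'])/f*z,z],-1)
    P=(c-t)@R; P[z<=0]=np.nan; return P
def tri(a,b):
    (o1,d1),(o2,d2)=a,b; A=np.stack([d1,-d2],1); k=np.linalg.lstsq(A,o2-o1,rcond=None)[0]
    p,q=o1+k[0]*d1,o2+k[1]*d2; return (p+q)/2,np.linalg.norm(p-q)
def wcloud(s,o):
    f=200/np.tan(np.radians(s['fovy']/2)); v,u=np.mgrid[:400,:640]
    x=u-s['cx'];y=v-s['cy'];r=np.hypot(x,y)+1e-9;th=r/f
    z=s['z_map']; k=np.tan(th)*z
    c=np.stack([x/r*k,y/r*k,z],-1); T=s['T_tool_cam']
    p=c@T[:3,:3].T+T[:3,3]
    P=p@Rn.from_euler('xyz',o['orientation'],degrees=True).as_matrix().T+o['tool_pos']; P[z<=0]=np.nan; return P
def wpix(s,o,u,v):
    "ray of a wrist pixel"
    f=200/np.tan(np.radians(s['fovy']/2)); x=u-s['cx'];y=v-s['cy'];r=np.hypot(x,y)+1e-9;th=r/f
    c=np.array([x/r*np.sin(th),y/r*np.sin(th),np.cos(th)]);T=s['T_tool_cam'];W=Rn.from_euler('xyz',o['orientation'],degrees=True).as_matrix()
    return o['tool_pos']+W@T[:3,3],W@T[:3,:3]@c
```

Run:
```python
from h import *; import pickle
d=pickle.load(open('s0.pkl','rb'))
boxes={'scene':{'f':(365,175,430,225),'c':(335,210,390,272)},'side':{'f':(270,150,350,195),'c':(340,192,390,252)}}
ims=[]
for n in('scene','side'):
    s=d[n];P=cloud(s);h=cv2.cvtColor(s['frame'],cv2.COLOR_RGB2HSV)
    for k,(a,b,c,e) in boxes[n].items():
        q=P[b:e,a:c].reshape(-1,3);hh=h[b:e,a:c].reshape(-1,3)
        q_ok=np.isfinite(q[:,0])
        if k=='f':
            m=q_ok&((hh[:,0]<8)|(hh[:,0]>172))&(hh[:,1]>140)&(q[:,2]>.005)
            print(n,'red',m.sum(),np.median(q[m],0),q[m].min(0),q[m].max(0))
            for zl,zh in((.004,.014),(.024,.036),(.05,.06),(.074,.09)):
                mm=q_ok&(q[:,2]>zl)&(q[:,2]<zh); 
                if mm.sum(): print('  z',zl,mm.sum(),q[mm].mean(0).round(4),q[mm].min(0).round(3),q[mm].max(0).round(3),cv2.minAreaRect(q[mm][:,:2].astype(np.float32)*1000))
        else:
            m=q_ok&(q[:,2]>.06)&(hh[:,2]>170)&(hh[:,1]<60)
            print(n,'ring',m.sum(),q[m].mean(0),q[m].min(0),q[m].max(0))
            c0=q[m].mean(0);w,sv,V=np.linalg.svd(q[m]-c0);print('  normal',V[2],sv)
            mm=q_ok&(q[:,2]>.005)&(q[:,2]<.015); print('  base',cv2.minAreaRect(q[mm][:,:2].astype(np.float32)*1000))
        cr=s['frame'][b-5:e+5,a-10:c+10]; cr=cv2.resize(cr,(390,290),interpolation=3); ims.append(cr)
cv2.imwrite('pics/crops.png',np.vstack([np.hstack(ims[:2]),np.hstack(ims[2:])])[...,::-1])
```

```text
scene red 157 [0.50271325 0.01536938 0.04312509] [ 0.4970165  -0.01127812  0.0062448 ] [0.54183559 0.03412749 0.06444828]
  z 0.004 269 [0.6344 0.0019 0.0082] [ 0.525 -0.132  0.004] [0.749 0.041 0.014] ((662.4202270507812, -11.2701416015625), (105.93077087402344, 277.2366638183594), 56.33406066894531)
  z 0.024 260 [ 0.6362 -0.0145  0.03  ] [ 0.496 -0.135  0.024] [0.75  0.033 0.036] ((641.9407958984375, -15.536819458007812), (118.49552917480469, 295.3016357421875), 63.290740966796875)
  z 0.05 125 [0.6013 0.0021 0.0544] [ 0.498 -0.049  0.05 ] [0.742 0.033 0.06 ] ((622.5969848632812, -6.3470611572265625), (59.60321807861328, 249.76058959960938), 80.64334106445312)
  z 0.074 114 [5.944e-01 5.000e-04 8.030e-02] [ 0.573 -0.026  0.074] [0.618 0.023 0.085] ((595.9629516601562, -1.7891693115234375), (45.299259185791016, 47.47853088378906), 10.046428680419922)
scene ring 237 [0.43072839 0.24824796 0.09972012] [0.40195458 0.21562672 0.06954506] [0.46552319 0.27678358 0.11639638]
  normal [-0.38462092  0.15646614  0.90971704] [0.28798993 0.27194193 0.12147301]
  base ((478.06060791015625, 154.
[... 533 characters left out ...]
812), 80.29911041259766)
  z 0.05 71 [0.5836 0.0166 0.0541] [ 0.5   -0.028  0.05 ] [0.623 0.034 0.06 ] ((560.29736328125, 1.6420936584472656), (57.54935073852539, 121.71772766113281), 85.94181060791016)
  z 0.074 134 [5.977e-01 4.000e-04 8.080e-02] [ 0.574 -0.028  0.074] [0.621 0.021 0.085] ((597.5567626953125, -3.136493682861328), (46.28282165527344, 48.45309829711914), 4.043712615966797)
side ring 170 [0.43242849 0.24733188 0.10024223] [0.40107084 0.21098163 0.07073804] [0.4620201  0.27536237 0.11643211]
  normal [ 0.34927321 -0.26058427 -0.90005781] [0.24945342 0.23307223 0.12180218]
  base ((432.0755310058594, 245.6578826904297), (90.09632110595703, 80.44396209716797), 2.846547842025757)
```

View pics/crops.png

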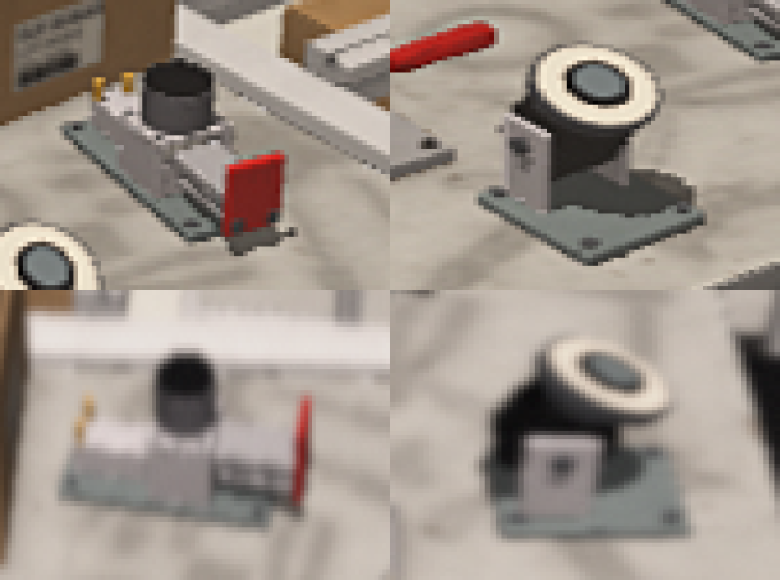

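The crops show the feeder clearly: two gold pins at the tongue end, the round magazine, and the red plate towards the robot. They also show the ring light. I'll refine the feeder's yaw and the lens axis.

Run:
```python
from h import *; import pickle
d=pickle.load(open('s0.pkl','rb'))
S=[d['scene'],d['side']]
# gold pins, red plate
for nm,(lo,hi),bx in(('gold',((12,90,90),(30,255,255)),[(372,178,392,200),(270,155,300,185)]),('red',((0,140,60),(8,255,255)),[(395,190,425,225),(325,160,350,200)])):
    for s,(a,b,c,e) in zip(S,bx):
        h=cv2.cvtColor(s['frame'],cv2.COLOR_RGB2HSV);m=cv2.inRange(h,lo,hi);m|=cv2.inRange(h,(172,140,60),(180,255,255)) if nm=='red' else 0
        w=np.zeros_like(m);w[b:e,a:c]=m[b:e,a:c]
        n,l,st,ce=cv2.connectedComponentsWithStats(w)
        P=cloud(s)
        for i in range(1,n):
            if st[i,4]<2: continue
            q=P[l==i];q=q[q[:,2]>.01];print(nm,st[i],ce[i].round(1),np.nanmedian(q,0).round(4))
            if nm=='red' and st[i,4]>20:
                print('  rect',cv2.minAreaRect(q[:,:2].astype(np.float32)*1000), np.percentile(q,[3,97],0).round(4).tolist())
# ring: ellipse centres
cs=[];pl=[]
for s,(a,b,c,e) in zip(S,[(340,212,385,245),(350,195,385,222)]):
    h=cv2.cvtColor(s['frame'],cv2.COLOR_RGB2HSV);P=cloud(s)
    m=((h[...,2]>190)&(h[...,1]<70)&(P[...,2]>.07)&(P[...,2]<.13)).astype(np.uint8)
    w=np.zeros_like(m);w[b:e,a:c]=m[b:e,a:c]
    ct=max(cv2.findContours(w,cv2.RETR_EXTERNAL,cv2.CHAIN_APPROX_NONE)[0],key=len)
    el=cv2.fitEllipse(cv2.convexHull(ct)) ;print('ell',el);cs.append(ray(s,*el[0]))
    f=np.zeros_like(m);cv2.fillPoly(f,[ct],1);q=P[cv2.erode(f,np.ones((3,3)))>0];pl.append(q[np.isfinite(q[:,0])])
print('ring centre',tri(*cs))
rng=np.random.default_rng(0)
for q in pl+[np.vstack(pl)]:
    best=None
    for _ in range(800):
        p=q[rng.choice(len(q),3,False)];nn=np.cross(p[1]-p[0],p[2]-p[0]);L=np.linalg.norm(nn)
        if L<2e-4: continue
        nn/=L;nn*=np.sign(nn[2]);k=np.abs((q-p[0])@nn)<.002
        if best is None or k.sum()>best.sum():best=k
    g=q[best];c=g.mean(0);n=np.linalg.svd(g-c)[2][2];n*=np.sign(n[2])
    print('plane',best.sum(),len(q),c.round(4),n.round(3),'tilt',np.arccos(n[2]).round(3),'az',np.degrees(np.arctan2(n[1],n[0])).round(1))
for s,(a,b,c,e) in zip(S,[(335,230,390,275),(340,222,390,255)]):
    q=cloud(s)[b:e,a:c].reshape(-1,3);q=q[(q[:,2]>.006)&(q[:,2]<.013)&(np.hypot(q[:,0]-.43,q[:,1]-.246)<.07)];print('cam base',cv2.minAreaRect(q[:,:2].astype(np.float32)*1000))
```

```text
gold [372 178  20  13 133] [381.3 182.5] [ 0.7427 -0.0677  0.0217]
gold [282 166   2   3   4] [282.2 167. ] [ 0.6808 -0.0279  0.0408]
gold [280 170   1   3   3] [280. 171.] [ 0.6845 -0.0028  0.042 ]
red [403 202  14  17 160] [409.5 209.2] [0.5027 0.0152 0.0432]
  rect ((511.8065490722656, 3.3891258239746094), (31.22675323486328, 59.096248626708984), 36.11524200439453) [[0.498, -0.0059, 0.0184], [0.5083, 0.0324, 0.0632]]
red [336 166   3  18  27] [337.  174.4] [0.5061 0.0289 0.0572]
  rect ((504.48187255859375, 14.032934188842773), (40.89426803588867, 4.707058906555176), 84.29097747802734) [[0.5029, -0.0008, 0.0263], [0.5085, 0.0343, 0.0649]]
ell ((364.2645263671875, 225.6222381591797), (17.440956115722656, 23.903779983520508), 117.85797882080078)
ell ((369.0377197265625, 206.92852783203125), (11.557085990905762, 24.485376358032227), 124.56340026855469)
ring centre (array([0.43001897, 0.2451417 , 0.10262262]), np.float64(0.0027478285446691196))
plane 146 253 [0.4305 0.2489 0.1032] [-0.399  0.052  0.916] tilt 0.414 az 172.6
plane 111 157 [0.4348 0.2431 0.107 ] [-0.328 -0.051  0.943] tilt 0.338 az -171.2
plane 240 410 [0.4318 0.2466 0.1045] [-0.377  0.023  0.926] tilt 0.387 az 176.5
cam base ((429.43218994140625, 245.67678833007812), (87.83454895019531, 81.49427032470703), 2.6868834495544434)
cam base ((432.0755310058594, 245.6578826904297), (90.09632110595703, 80.44396209716797), 2.846547842025757)
```

The manual's scale: turns go in shares of 180 degrees. Converting my numbers, -15 degrees is -0.0833.

{"name": "step_hand", "arguments": {
  "increments": [
    {"dx":0.035, "dy":0.04, "finger_gap":0.088},
    {"dx":0.07, "dy":0.08, "rz":-0.0111, "finger_gap":0.088},
    {"dx":0.105, "dy":0.12, "rz":-0.0222, "finger_gap":0.088},
    {"dx":0.14, "dy":0.16, "rz":-0.0333, "finger_gap":0.088},
    {"dx":0.175, "dy":0.2, "rz":-0.0444, "finger_gap":0.088},
    {"dx":0.21, "dy":0.24, "rz":-0.0556, "finger_gap":0.088},
    {"dx":0.245, "dy":0.28, "rz":-0.0667, "finger_gap":0.088},
    {"dx":0.28, "dy":0.32, "rz":-0.0833, "finger_gap":0.088}
  ]
}}

```text
clock: 1.15
tool_pos: [0.3992, 0.2107, 0.2517]
orientation: [-180.0, -0.0, -8.6]
force: [1.6, -0.9, -0.1]
opening: 0.0881
gripper_force: 0.0
```

Run:
```python
from h import *; from plant import status,optics; import pickle
o=status.get_obs();s=optics.snapshot('wrist');pickle.dump((o,s),open('w1.pkl','wb'));cv2.imwrite('pics/w1.png',s['frame'][...,::-1])
print(o['tool_pos'],o['orientation'],o['joint_pos'])
```

```text
[0.39919867 0.21072292 0.25166339] [-1.79981160e+02 -9.30906531e-03 -8.59950448e+00] [ 5.29715553e+01 -1.12629469e+00 -2.60787063e+01 -8.63510186e-04
 -6.50265883e+01  2.84293062e+01]
```

View pics/w1.png

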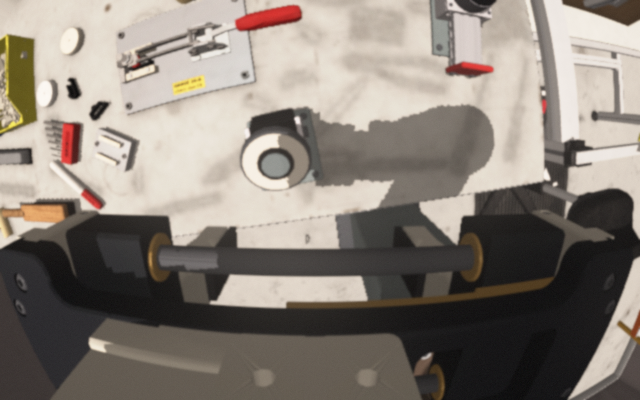

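The wrist view shows the ring light at (275,160) with its lens glass at (276,162), and the feeder's plate at (468,70). I'll measure the lens from here.

Run:
```python
from h import *; import pickle
o,s=pickle.load(open('w1.pkl','rb'));P=wcloud(s,o)
v,u=np.mgrid[:400,:640]
near=(np.hypot(u-276,v-160)<36)
k=near&(P[...,2]>.08)&(P[...,2]<.13)
q=P[k];rng=np.random.default_rng(0);best=None
for _ in range(1500):
    p=q[rng.choice(len(q),3,False)];nn=np.cross(p[1]-p[0],p[2]-p[0]);L=np.linalg.norm(nn)
    if L<3e-4: continue
    nn/=L;b=np.abs((q-p[0])@nn)<.0012
    if best is None or b.sum()>best.sum():best=b
g=q[best];c=g.mean(0);n=np.linalg.svd(g-c)[2][2];n*=np.sign(n[2])
print(best.sum(),len(q),c,n,np.arccos(n[2]),np.degrees(np.arctan2(n[1],n[0])),'size',np.ptp(g,0))
# bluish-grey glass blob
f=s['frame'].astype(int);gm=(near&(np.hypot(u-276,v-162)<20)&(f.min(-1)>80)&(f.max(-1)<170)).astype(np.uint8)
nC,l,st,ce=cv2.connectedComponentsWithStats(gm);i=1+st[1:,4].argmax();print('glass',st[i],ce[i])
o0,dr=wpix(s,o,*ce[i])
w=pickle.load(open('s0.pkl','rb'))
gc=[]
for nme,(a,b) in(('scene',(362,227)),('side',(370,208))):
    S=w[nme];F=S['frame'].astype(int);m=(np.hypot(u-a,v-b)<8)&(F[...,2]>75)&(F.max(-1)<165)&(F[...,2]>=F[...,0])
    nC,l,st,ce=cv2.connectedComponentsWithStats(m.astype(np.uint8));i=1+st[1:,4].argmax();print(nme,st[i],ce[i]);r=ray(S,*ce[i]);gc.append(r);print(' tri with wrist',tri((o0,dr),r))
print(tri(*gc))
for z in(.1,.105): print(z,o0+dr*(z-o0[2])/dr[2])
# red plate
h=cv2.cvtColor(s['frame'],cv2.COLOR_RGB2HSV);m=((h[...,0]<8)|(h[...,0]>172))&(h[...,1]>140)&(np.hypot(u-468,v-70)<30);q=P[m];q=q[q[:,2]>.02];print('plate',len(q),np.percentile(q,[3,50,97],0),np.polyfit(q[:,1],q[:,0],1))
t=q[q[:,2]>.058];print('top',t.mean(0),cv2.minAreaRect(t[:,:2].astype(np.float32)*1000))
```

```text
2220 3664 [0.43500311 0.24321014 0.10274763] [-0.43343334 -0.02257398  0.90090285] 0.44895107369158566 -177.01862772310406 size [0.06025815 0.0662625  0.03041638]
glass [257 143  39  37 803] [276.58281445 163.47945205]
scene [360 221  10   8  63] [364.6031746  224.65079365]
 tri with wrist (array([0.43162089, 0.24294082, 0.10250425]), np.float64(0.0010396116709263591))
side [366 204   8   6  29] [369.37931034 206.48275862]
 tri with wrist (array([0.43028364, 0.24245993, 0.10358857]), np.float64(0.0022761836671993893))
(array([0.42943748, 0.24501463, 0.10496204]), np.float64(0.0011985899610129902))
0.1 [0.43097266 0.24290495 0.1       ]
0.105 [0.43160903 0.2421732  0.105     ]
plate 323 [[ 0.5016381  -0.00627622  0.03095055]
 [ 0.50599884  0.01755901  0.06096599]
 [ 0.51084492  0.0318421   0.06434232]] [0.13545733 0.50379764]
top [0.50622942 0.012456   0.06256083] ((506.15625, 11.138031005859375), (42.17489242553711, 7.2362494468688965), 82.02619934082031)
```

{"name": "step_hand", "arguments": {
  "increments": [
    {"dx":0.025, "dy":0.045, "finger_gap":0},
    {"dx":0.05, "dy":0.09, "finger_gap":0},
    {"dx":0.075, "dy":0.135, "finger_gap":0},
    {"dx":0.096, "dy":0.181, "finger_gap":0},
    {"dx":0.096, "dy":0.181, "finger_gap":0}
  ]
}}

```text
clock: 1.82
tool_pos: [0.4667, 0.0162, 0.2512]
orientation: [180.0, 0.0, -9.0]
force: [-1.2, 0.4, -0.2]
opening: 0.0433
gripper_force: 0.0
```

Create feeder.py:
```python
from h import *; from plant import status,optics; import pickle,sys
o=status.get_obs();s=optics.snapshot('wrist');pickle.dump((o,s),open(sys.argv[1]+'.pkl','wb'));cv2.imwrite('pics/%s.png'%sys.argv[1],s['frame'][...,::-1])
P=wcloud(s,o);h=cv2.cvtColor(s['frame'],cv2.COLOR_RGB2HSV)
reg=(P[...,0]>.44)&(P[...,0]<.72)&(np.abs(P[...,1])<.09)
m=((h[...,0]<8)|(h[...,0]>172))&(h[...,1]>140)&reg&(P[...,2]>.057)&(P[...,2]<.07)
q=P[m];print('plate top',len(q)); 
if len(q)>10: print(cv2.minAreaRect(q[:,:2].astype(np.float32)*1000),q[:,2].max())
m=reg&(P[...,2]>.076)&(P[...,2]<.09);m=cv2.morphologyEx(m.astype(np.uint8),2,np.ones((3,3)))>0;q=P[m];print('mag',len(q))
if len(q)>10:
  hl=cv2.convexHull(q[:,:2].astype(np.float32)*1000);print(cv2.minEnclosingCircle(hl),q[:,2].mean())
m=((h[...,0]>11)&(h[...,0]<30)&(h[...,1]>90)&reg&(P[...,2]>.03)&(P[...,2]<.055)).astype(np.uint8)
n,l,st,ce=cv2.connectedComponentsWithStats(m)
for i in range(1,n):
  if st[i,4]>5: print('pin',st[i,4],ce[i],np.median(P[l==i],0))
```

```bash
python3 feeder.py w2
```

```text
plate top 217
((507.9349365234375, 9.28069019317627), (39.46904754638672, 5.304595947265625), 81.36837768554688) 0.06512895211069886
mag 1872
((599.9912719726562, -4.420886516571045), 25.099498748779297) 0.08118327790185953
```

View pics/w2.png

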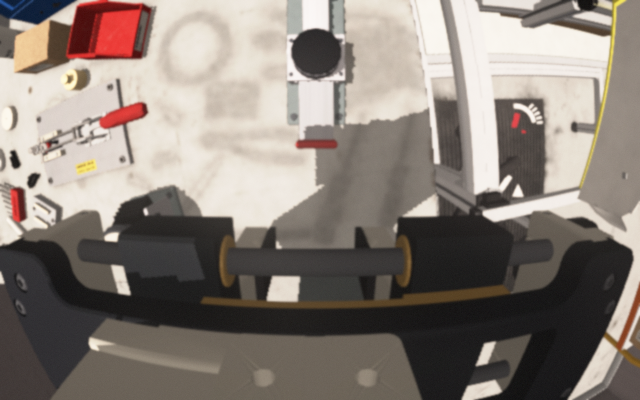

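The wrist view shows the feeder axis straight ahead: magazine at (317,52), plate at (316,144), yaw about -8.6°. Next I descend behind the plate.

{"name": "step_hand", "arguments": {
  "increments": [
    {"dz":0.05, "finger_gap":0},
    {"dz":0.1, "finger_gap":0},
    {"dz":0.15, "finger_gap":0},
    {"dz":0.187, "finger_gap":0},
    {"dz":0.187, "finger_gap":0}
  ]
}}

```text
clock: 2.5
tool_pos: [0.4646, 0.0191, 0.0625]
orientation: [179.8, 0.3, -8.6]
force: [0.3, 0.6, 1.1]
opening: 0.0005
gripper_force: 0.0
```

{"name": "step_hand", "arguments": {
  "increments": [
    {"dx":0.012, "finger_gap":0},
    {"dx":0.022, "finger_gap":0},
    {"dx":0.032, "finger_gap":0},
    {"dx":0.042, "finger_gap":0},
    {"dx":0.052, "finger_gap":0},
    {"dx":0.062, "finger_gap":0},
    {"dx":0.07, "finger_gap":0},
    {"dx":0.075, "finger_gap":0}
  ]
}}

```text
clock: 3.5
tool_pos: [0.5404, 0.0074, 0.0648]
orientation: [180.0, 0.1, -8.8]
force: [-6.3, 3.4, 5.5]
opening: 0.0004
gripper_force: 3.5
```

```bash
python3 feeder.py w3
```

```text
plate top 465
((556.0298461914062, 5.7517313957214355), (12.360230445861816, 9.84110164642334), 82.15945434570312) 0.06503836303115847
mag 12874
((579.3695068359375, -0.14476995170116425), 46.75394821166992) 0.08153175269893832
```

{"name": "step_hand", "arguments": {
  "increments": [
    {"dx":0.005, "finger_gap":0},
    {"dx":0.009, "finger_gap":0},
    {"dx":0.011, "finger_gap":0},
    {"dx":0.012, "finger_gap":0}
  ]
}}

```text
clock: 4.05
tool_pos: [0.5508, 0.0056, 0.0646]
orientation: [180.0, 0.2, -8.8]
force: [-13.2, 7.6, 9.4]
opening: 0.0001
gripper_force: 6.8
```

{"name": "step_hand", "arguments": {
  "increments": [
    {"dx":0.001, "finger_gap":0},
    {"dx":0.001, "finger_gap":0}
  ]
}}

```text
clock: 4.3
tool_pos: [0.5508, 0.0055, 0.0646]
orientation: [180.0, 0.3, -8.8]
force: [-14.1, 8.3, 10.9]
opening: 0.0004
gripper_force: 7.5
```

```bash
python3 feeder.py w4
```

```text
plate top 430
((566.3726196289062, 4.101895809173584), (12.323123931884766, 9.650739669799805), 79.91674041748047) 0.0647025358642424
mag 12470
((584.560302734375, 0.06595764309167862), 41.49110412597656) 0.08152553230663198
pin 48 [296.52083333   1.52083333] [ 0.68269518 -0.00407254  0.03600306]
pin 51 [346.23529412   1.66666667] [ 0.67880854 -0.03004007  0.03628254]
```

{"name": "step_hand", "arguments": {
  "increments": [
    {"dx":-0.02, "finger_gap":0},
    {"dx":-0.045, "finger_gap":0},
    {"dx":-0.07, "finger_gap":0},
    {"dx":-0.095, "finger_gap":0},
    {"dx":-0.095, "dz":-0.05, "finger_gap":0},
    {"dx":-0.095, "dz":-0.1, "finger_gap":0.03},
    {"dx":-0.095, "dz":-0.15, "finger_gap":0.06},
    {"dx":-0.095, "dz":-0.187, "finger_gap":0.07}
  ]
}}

```text
clock: 5.35
tool_pos: [0.4607, 0.0199, 0.2549]
orientation: [-179.9, -0.2, -8.7]
force: [0.7, -0.2, -0.3]
opening: 0.0248
gripper_force: 0.0
```

{"name": "step_hand", "arguments": {
  "increments": [
    {"dx":0.04, "finger_gap":0.07},
    {"dx":0.08, "finger_gap":0.07},
    {"dx":0.09, "finger_gap":0.07}
  ]
}}

```text
clock: 5.72
tool_pos: [0.5508, 0.0058, 0.2517]
orientation: [180.0, -0.0, -8.8]
force: [-0.5, -0.3, -0.3]
opening: 0.055
gripper_force: 0.0
```

Create lid.py:
```python
from h import *; import pickle,sys
o,s=pickle.load(open(sys.argv[1]+'.pkl','rb'));P=wcloud(s,o);h=cv2.cvtColor(s['frame'],cv2.COLOR_RGB2HSV)
m=(P[...,2]>.036)&(P[...,2]<.048)&(np.hypot(P[...,0]-.659,P[...,1]+.0125)<.032)&(h[...,2]>180)
m=cv2.morphologyEx(m.astype(np.uint8),2,np.ones((3,3)));q=P[m>0];print(len(q))
print(q.mean(0),q.std(0),cv2.minEnclosingCircle(q[:,:2].astype(np.float32)*1000)); v,u=np.nonzero(m);print(u.mean(),v.mean())
r=wpix(s,o,u.mean(),v.mean());print('on z=.042',r[0]+r[1]*(.042-r[0][2])/r[1][2])
```

```bash
python3 feeder.py w5 && python3 lid.py w5
```

```text
plate top 247
((508.02874755859375, 9.246870040893555), (40.70730209350586, 7.153054237365723), 80.88362884521484) 0.06549662300795783
mag 1925
((600.5543823242188, -4.560845851898193), 25.30008888244629) 0.08128560126300804
pin 42 [306.16666667  58.88095238] [ 0.68538008 -0.00460989  0.04306563]
pin 40 [330.4    58.925] [ 0.68114861 -0.03075895  0.04314648]
1320
[ 0.66054417 -0.01378188  0.04133539] [0.01240592 0.01102836 0.0010974 ] ((663.9490356445312, -13.705160140991211), 27.271699905395508)
318.0439393939394 79.60833333333333
on z=.042 [ 0.66037281 -0.01374392  0.042     ]
```

View pics/w5.png

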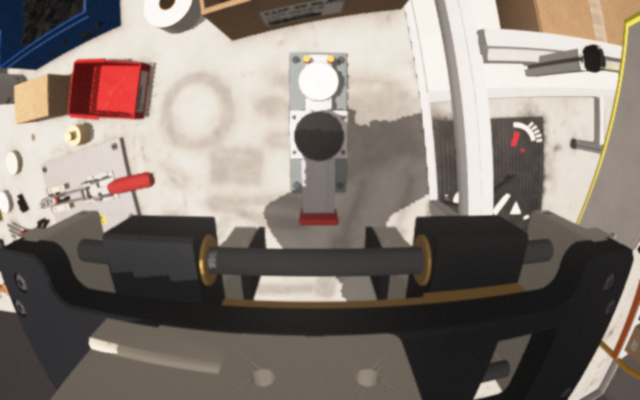

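The view shows the white lid on the tongue at (318,80), in front of the gold pins, and the slide sprung back with its plate at (319,218). Measured lid top is 0.0415 m, which fits. I'll grasp it.

{"name": "step_hand", "arguments": {
  "increments": [
    {"dx":0.055, "dy":0.001, "finger_gap":0.07},
    {"dx":0.111, "dy":0.0024, "finger_gap":0.07},
    {"dx":0.111, "dy":0.0024, "dz":0.05, "finger_gap":0.07},
    {"dx":0.111, "dy":0.0024, "dz":0.1, "finger_gap":0.07},
    {"dx":0.111, "dy":0.0024, "dz":0.15, "finger_gap":0.07},
    {"dx":0.111, "dy":0.0024, "dz":0.185, "finger_gap":0.07},
    {"dx":0.111, "dy":0.0024, "dz":0.2047, "finger_gap":0.07},
    {"dx":0.111, "dy":0.0024, "dz":0.2047, "finger_gap":0.07}
  ]
}}

```text
clock: 6.78
tool_pos: [0.6565, -0.013, 0.0456]
orientation: [179.9, 0.2, -8.7]
force: [0.0, -0.1, 0.3]
opening: 0.0699
gripper_force: 0.0
```

{"name": "step_hand", "arguments": {
  "increments": [
    {"finger_gap":0.03},
    {"finger_gap":0.03},
    {"finger_gap":0.03},
    {"finger_gap":0.03},
    {"finger_gap":0.03}
  ]
}}

```text
clock: 7.4
tool_pos: [0.6585, -0.0126, 0.0479]
orientation: [-180.0, -0.1, -8.7]
force: [-1.8, 2.5, 6.3]
opening: 0.0428
gripper_force: 30.0
```

{"name": "step_hand", "arguments": {
  "increments": [
    {"dz":-0.02, "finger_gap":0.03},
    {"dz":-0.05, "finger_gap":0.03},
    {"dz":-0.09, "finger_gap":0.03},
    {"dz":-0.09, "finger_gap":0.03},
    {"dz":-0.09, "finger_gap":0.03}
  ]
}}

```text
clock: 8.02
tool_pos: [0.6577, -0.0128, 0.1367]
orientation: [-180.0, 0.0, -8.7]
force: [-0.3, 0.2, -0.1]
opening: 0.0429
gripper_force: 30.0
```

{"name": "step_hand", "arguments": {
  "increments": [
    {"dx":-0.04, "finger_gap":0.03},
    {"dx":-0.08, "finger_gap":0.03},
    {"dx":-0.0975, "finger_gap":0.03},
    {"dx":-0.0975, "finger_gap":0.03},
    {"dx":-0.0975, "finger_gap":0.03}
  ]
}}

```text
clock: 8.65
tool_pos: [0.562, 0.002, 0.1364]
orientation: [180.0, 0.0, -8.7]
force: [0.1, -0.1, -0.3]
opening: 0.0429
gripper_force: 30.0
```

Create tilt.py:
```python
from h import *; from plant import status,optics; import pickle,sys
o=status.get_obs();s=optics.snapshot('side');c=optics.snapshot('scene');w=optics.snapshot('wrist');pickle.dump((o,s,c,w),open(sys.argv[1]+'.pkl','wb'))
print(o['tool_pos'],o['orientation'],o['opening'],o['gripper_force'],o['force'])
R=Rn.from_euler('xyz',o['orientation'],degrees=True).as_matrix();ctr=o['tool_pos']+R@[0,0,.011]
for n,S,P in(('side',s,cloud(s)),('scene',c,cloud(c)),('wrist',w,wcloud(w,o))):
    h=cv2.cvtColor(S['frame'],cv2.COLOR_RGB2HSV)
    m=(np.linalg.norm(P-ctr,axis=-1)<.027)&(h[...,2]>150)&(h[...,1]<60)
    q=P[m]; L=(q-o['tool_pos'])@R; k=np.abs(L[:,1])<.0215; L=L[k]
    v,u=np.nonzero(m); print(n,len(L), (u.mean().round(),v.mean().round()) if len(u) else '', np.percentile(L,[3,50,97],0).round(4).tolist() if len(L) else '')
    if len(L)>25:
        best=None;rng=np.random.default_rng(0)
        for _ in range(600):
            p=L[rng.choice(len(L),3,False)];nn=np.cross(p[1]-p[0],p[2]-p[0]);l=np.linalg.norm(nn)
            if l<4e-5: continue
            nn/=l;b=np.abs((L-p[0])@nn)<.0012
            if best is None or b.sum()>best[0].sum(): best=(b,)
        if best:
            g=L[best[0]];nn=np.linalg.svd(g-g.mean(0))[2][2];nn*=-np.sign(nn[2]);print('   plane n(tool)',nn.round(3),len(g),'mean',g.mean(0).round(4),'angle about y (rad)',np.arctan2(-nn[0],-nn[2]).round(3))
```

```bash
python3 tilt.py t0
```

Run:
```python
import pickle,cv2,numpy as np
o,s,c,w=pickle.load(open('t0.pkl','rb'))
a=cv2.resize(s['frame'][120:200,290:390],(400,320));b=cv2.resize(c['frame'][150:230,350:450],(400,320))
cv2.imwrite('pics/t0.png',np.hstack([a,b])[...,::-1])
```

```text
[0.56204396 0.00198322 0.13640633] [ 1.79978521e+02  2.37654754e-02 -8.70024691e+00] 0.04291695590663959 29.9999578949064 [ 0.07452176 -0.10410236 -0.33109553]
side 17 (np.float64(321.0), np.float64(152.0)) [[-0.024, -0.0205, 0.007], [-0.0173, -0.0133, 0.0136], [0.0169, 0.0013, 0.0171]]
scene 0  
wrist 2459 (np.float64(315.0), np.float64(248.0)) [[-0.0172, -0.0164, 0.0054], [0.0106, -0.0008, 0.0065], [0.0206, 0.0147, 0.0077]]
   plane n(tool) [ 0.003  0.    -1.   ] 2350 mean [ 0.0059 -0.001   0.0066] angle about y (rad) -0.003
```

View pics/t0.png

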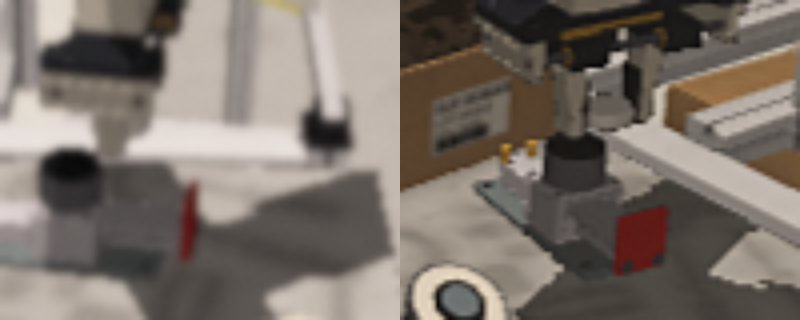

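The crops show the lid held level between the fingers, just behind and above the magazine; wrist depth confirms it is flat. The tool can't tilt through the interface, so I'll press the lid's front edge on the magazine rim to swivel it in the grip.

{"name": "step_hand", "arguments": {
  "increments": [
    {"dz":0.02, "finger_gap":0.03},
    {"dz":0.032, "finger_gap":0.03},
    {"dz":0.035, "finger_gap":0.03},
    {"dz":0.0365, "finger_gap":0.03},
    {"dz":0.038, "finger_gap":0.03},
    {"dz":0.038, "finger_gap":0.03}
  ]
}}

```text
clock: 9.55
tool_pos: [0.562, 0.002, 0.0995]
orientation: [-180.0, -0.1, -8.7]
force: [-2.0, 0.2, 2.3]
opening: 0.0428
gripper_force: 30.0
```

```bash
python3 tilt.py t1
```

```text
[0.56196969 0.00204161 0.09948096] [-1.79984589e+02 -5.18607882e-02 -8.69962760e+00] 0.042774917719499574 30.00034299271647 [-1.98235934  0.17423599  2.28681786]
side 0  
scene 0  
wrist 2361 (np.float64(315.0), np.float64(248.0)) [[-0.0172, -0.0163, 0.0052], [0.0107, -0.0008, 0.0064], [0.0204, 0.0146, 0.0077]]
   plane n(tool) [-0.027 -0.001 -1.   ] 2264 mean [ 0.0059 -0.001   0.0064] angle about y (rad) 0.027
```

{"name": "step_hand", "arguments": {
  "increments": [
    {"dz":0.001, "finger_gap":0.03},
    {"dz":0.002, "finger_gap":0.03},
    {"dz":0.003, "finger_gap":0.03},
    {"dz":0.004, "finger_gap":0.03},
    {"dz":0.004, "finger_gap":0.03}
  ]
}}

```text
clock: 10.32
tool_pos: [0.5618, 0.0021, 0.0954]
orientation: [-180.0, -0.0, -8.7]
force: [-1.8, -0.1, 7.4]
opening: 0.0428
gripper_force: 30.0
```

```bash
python3 tilt.py t2
```

```text
[0.56181233 0.00205135 0.09542811] [-1.79992188e+02 -3.61436965e-02 -8.69249478e+00] 0.042760391217571296 30.00113364541903 [-1.78796737 -0.13100465  7.36617032]
side 0  
scene 0  
wrist 1798 (np.float64(315.0), np.float64(250.0)) [[-0.0187, -0.0149, 0.0013], [0.0113, -0.0013, 0.0032], [0.02, 0.0131, 0.011]]
   plane n(tool) [-0.242  0.012 -0.97 ] 1669 mean [ 0.0045 -0.001   0.0049] angle about y (rad) 0.245
```

{"name": "step_hand", "arguments": {
  "increments": [
    {"dz":0.001, "finger_gap":0.03},
    {"dz":0.002, "finger_gap":0.03},
    {"dz":0.003, "finger_gap":0.03},
    {"dz":0.0037, "finger_gap":0.03},
    {"dz":0.0037, "finger_gap":0.03}
  ]
}}

```text
clock: 11.1
tool_pos: [0.5622, 0.002, 0.0919]
orientation: [-180.0, -0.1, -8.7]
force: [-1.6, -1.0, 6.6]
opening: 0.0428
gripper_force: 30.0
```

```bash
python3 tilt.py t3
```

```text
[0.5622472  0.00203987 0.09193732] [-1.79985119e+02 -8.19196664e-02 -8.68472740e+00] 0.042783007650820465 30.001209781039506 [-1.55090927 -0.99319409  6.63999825]
side 0  
scene 0  
wrist 1190 (np.float64(313.0), np.float64(247.0)) [[-0.0179, -0.0134, -0.0024], [0.0136, -0.0022, -0.0003], [0.0193, 0.0103, 0.0136]]
   plane n(tool) [-0.415  0.022 -0.91 ] 866 mean [ 0.0052 -0.0016  0.0029] angle about y (rad) 0.428
```

{"name": "step_hand", "arguments": {
  "increments": [
    {"dz":-0.02, "finger_gap":0.03},
    {"dz":-0.06, "finger_gap":0.03},
    {"dz":-0.11, "finger_gap":0.03},
    {"dz":-0.16, "finger_gap":0.03},
    {"dz":-0.16, "finger_gap":0.03},
    {"dz":-0.16, "finger_gap":0.03}
  ]
}}

```text
clock: 12.0
tool_pos: [0.5611, 0.0021, 0.2506]
orientation: [-180.0, 0.0, -8.7]
force: [-0.2, -0.1, -0.2]
opening: 0.0432
gripper_force: 30.0
```

```bash
python3 tilt.py t4
```

```text
[0.56113216 0.00205948 0.25055715] [-1.79978859e+02  3.52533279e-02 -8.72163682e+00] 0.04316065126383081 29.99983681831509 [-0.22694542 -0.09130968 -0.24548996]
side 5 (np.float64(327.0), np.float64(118.0)) [[-0.0235, -0.0172, 0.0138], [-0.0211, -0.0064, 0.02], [-0.0176, -0.0047, 0.0228]]
scene 0  
wrist 1645 (np.float64(313.0), np.float64(250.0)) [[-0.0192, -0.0145, -0.0011], [0.0124, -0.0017, 0.0012], [0.02, 0.0118, 0.013]]
   plane n(tool) [-0.353  0.022 -0.935] 1326 mean [ 0.0029 -0.0012  0.0044] angle about y (rad) 0.361
```

The manual's scale: turns go in shares of 180 degrees. Converting my numbers, -9.7 degrees is -0.0539.

{"name": "step_hand", "arguments": {
  "increments": [
    {"dx":-0.02, "dy":-0.019, "rz":-0.0056, "finger_gap":0.03},
    {"dx":-0.055, "dy":-0.052, "rz":-0.0167, "finger_gap":0.03},
    {"dx":-0.1, "dy":-0.095, "rz":-0.0278, "finger_gap":0.03},
    {"dx":-0.145, "dy":-0.137, "rz":-0.0389, "finger_gap":0.03},
    {"dx":-0.185, "dy":-0.175, "dz":0.01, "rz":-0.0444, "finger_gap":0.03},
    {"dx":-0.21, "dy":-0.199, "dz":0.018, "rz":-0.05, "finger_gap":0.03},
    {"dx":-0.2191, "dy":-0.2074, "dz":0.021, "rz":-0.0539, "finger_gap":0.03},
    {"dx":-0.2191, "dy":-0.2074, "dz":0.021, "rz":-0.0539, "finger_gap":0.03}
  ]
}}

```text
clock: 13.15
tool_pos: [0.3761, 0.2403, 0.2295]
orientation: [179.9, 0.0, 1.1]
force: [0.3, -0.1, -0.5]
opening: 0.0428
gripper_force: 30.0
```

{"name": "step_hand", "arguments": {
  "increments": [
    {"finger_gap":0.03},
    {"finger_gap":0.03},
    {"finger_gap":0.03},
    {"finger_gap":0.03}
  ]
}}

```text
clock: 13.65
tool_pos: [0.3767, 0.2399, 0.2302]
orientation: [-180.0, -0.0, 0.9]
force: [0.3, 0.4, 0.4]
opening: 0.0429
gripper_force: 30.0
```

```bash
python3 tilt.py t5
```

Create fin.py:
```python
from h import *; import pickle,sys
o,s,c,w=pickle.load(open(sys.argv[1]+'.pkl','rb'))
a=cv2.resize(s['frame'][130:230,320:420],(400,400));b=cv2.resize(c['frame'][150:250,310:410],(400,400))
cv2.imwrite(f'pics/{sys.argv[1]}.png',np.hstack([a,b])[...,::-1])
```

```bash
python3 fin.py t5
```

```text
[0.37669066 0.23987045 0.23020753] [-1.79995494e+02 -2.18816539e-03  9.43694979e-01] 0.04289179209212951 29.9999643699266 [0.30927455 0.39028773 0.44965343]
side 4 (np.float64(392.0), np.float64(170.0)) [[0.0119, -0.0195, 0.0087], [0.0144, -0.0142, 0.0103], [0.0174, -0.0108, 0.0106]]
scene 0  
wrist 1714 (np.float64(312.0), np.float64(249.0)) [[-0.0191, -0.0147, -0.0011], [0.013, -0.002, 0.0014], [0.0208, 0.0117, 0.013]]
   plane n(tool) [-0.352  0.015 -0.936] 1289 mean [ 0.0028 -0.0011  0.0045] angle about y (rad) 0.36
```

View pics/t5.png

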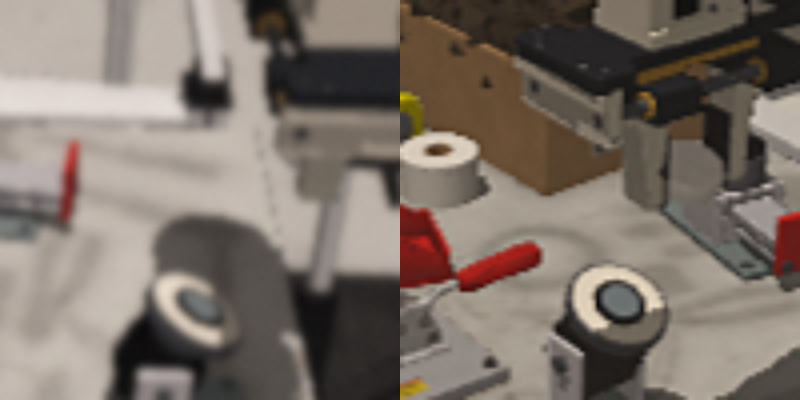

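The lid is held tilted over the lens. The tilt is steady at 0.36 rad, within 0.1 rad of the lens axis, and the underside centre is within a few millimetres of the focus point. The slide is at rest, so I'm handing in.

```bash
python3 -c "
from plant import job; print(job.close_job())"
```

```text
the job is handed in; nothing more can be done
None
```

I handed the job in (no verdict was printed) with the lid gripped and still in front of the inspection camera, its underside by my measurements within a few millimetres of the focus point and about 0.09 rad off the lens axis; the slide looked back at rest in the last view, the lid had been tilted by pressing its edge on the feeder's magazine rim, and I did not re-measure the bystanders.

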